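Check the sideboard for damp, then open the safety-capped oil bottle

ROBOT

A 6-joint arm with a two-finger parallel gripper is mounted at the origin on the work surface. World frame = base frame: x ahead of the robot, y to its left, z up, the work surface at z = 0. Lengths are in mm, angles in degrees, forces in N, time in s.
With the tool pointing down it reaches from about 300 to 850 mm from the base axis. Payload 4.2 kg.
Tool frame: the origin (TCP) lies midway between the tips of the shut fingers; the grasp point (between the pads) lies pinch_z behind it (pinch_z is the distance from the TCP to the grasp point, in mm); z points along the fingers, y is the line along which they close (so a half turn about z gives the same grasp; the last joint's range is limited). The gripper opens to 91 mm and grips with 3 to 60 N. Pads are 32 mm wide; open, the fingers measure 118 mm over their backs; the gripper's body (76 mm by 178 mm) begins 60 mm behind the grasp point.
Start: joints at [70.13, 18.312, 89.639, -0, 72.044, -1.146], TCP at [184.587, 544.587, 179.476] pointing down, gripper open.
Joint ranges: [-177.97, 177.97], [-48.28, 115.42], [12.27, 149.76], [-77.06, 257.06], [2.81, 150.46], [-146.56, 146.56]. Speed limits (degrees/s): [147.25, 147.25, 180, 180, 180, 180].

INTERFACE

Orientations are given as [roll, pitch, yaw] about the fixed x, y, z axes, in that order (R = Rz(yaw) Ry(pitch) Rx(roll)).
In Python, from workcell import state, grab_frame, job_done, masks_of, landmark_of, pinch_z gives the robot as it stands. The module is installed in compiled form; this text tells all that it offers.
- The arm moves only by the tool move_arm, never from a script. Its argument "plan" is a list of rows, each an object of numbers: "x", "y", "z": the shift along the tool's x, y, z in mm; "rx", "ry", "rz": the turn, a rotation vector about the tool's x, y, z in rad. A call has 1 to 10 rows; each row shifts and turns the commanded pose from where the row before left it, along the tool's axes as they then stand; what a row does not reach is not made up. A row lasts 1/10 s, in which the tool goes at most 50 mm and 8.59 degrees, less where a joint would pass 70% of its speed; a pose out of reach is approached as far as the arm can. A call is refused whole if a number of a shift passes 50 or a number of a turn 0.15, either way. A call with a gripper value outside its range is refused whole. "grip" is the opening, from 0 (shut) to 1 (fully open), set as the call begins (left out, the last holds). The fingers move at their own pace and stop on an object; "squeeze" is the grip in N (left out, the last holds). Time passes only in rows, so rows that do not move let the fingers close. It gives the time, the measured TCP pose, the force, the opening and the grip force at its end, in the units of the state.
- state(): the state, without advancing time (a new reading comes with each control period).
- grab_frame(name): name is "side" or "top"; returns a dict with "img" (400x640x3 uint8, red, green, blue), "z_map" (400x640 float32, mm along the optical axis (not along the pixel's ray), 0 where there is no reading), "fx", "fy", "cx", "cy" (pixels), "rvec" (rotation vector, rad) and "tvec" (3), from world to camera coordinates, as OpenCV has them. Camera axes: x right, y down, z forward; pixel columns grow to the right and rows downward; lengths in mm; the calibration is good to about 2 mm. A picture is of the moment at which its call begins.
- job_done(): hands the job in; it is judged then, once.
Trained networks look in the newest picture that a camera, given by its name, has taken for a name from the list of things; names that differ only in an ending like _2 or _b are one class to them, and where a whole thing is asked for, a point or a joint stands for the part that bears it (a point fixed in the world has none). Each returns a list of dicts, best first, with "p" (0 to 1); they miss things now and then, are a little off and sometimes report something else, mostly with a low value. They report only what shows in the picture. A call takes as long as a camera call. They do not tell look-alikes from the thing itself.
- masks_of(camera, label): "pixels" (400x640 bool, what is visible of it) and "box" ([centre column, centre row, width, height] in pixels, round what is visible of it).
- landmark_of(camera, label): "point" ([column, row] in pixels: a listed point, or the origin of a listed thing).
The state is a dict: "time_s": time; "qpos": joint angles; "qvel": joint speeds; "effort": joint torques, N m; "ee_pos": TCP position; "ee_rot": TCP orientation; "force": force on the tool from outside, world axes, zero at the start; "torque": the same for the moment, N m; "gripper_width": finger opening in mm; "gripper_force": force on a finger pad.
Only numpy, scipy, OpenCV 4.12 (cv2) and the standard library are available. Lean on these libraries where they do the work, as an engineer would, in place of code of your own. Each camera call takes 0.05 s, during which the arm holds its last target. There are 200 camera calls.

TASK

Before the sideboard is oiled, take the moisture probe out of its stand, touch its tip to the middle of the round brass stud and then of the square one, and put it back upright in its stand. Then open the wood-oil bottle: press its safety cap down, twist it anticlockwise while pressed until it is free, and lift it straight up. Finish while still holding the cap upright and still, about 6 cm above the bottle's mouth, and leave the bar things where they are.

Things in the scene. Friction and masses are not known exactly. Their poses are not given: they have to be found in the camera images.
- probe: Pen-shaped moisture probe, standing tip down in its stand: 140 mm long, black plastic handle 20 mm in diameter, from 30 mm above the tip to the top end; below it a steel cone narrowing to a 6 mm flat tip. Origin at the middle of the tip, z along the probe to its handle end. 70 g. In the stand its upper 95 mm stand above the block; it may lean up to 4 degrees there.
- stand: Pale wooden block 70 x 70 x 55 mm, fixed, with one upright round hole 23 mm wide and 45 mm deep in the middle of its top. Origin at the centre of its underside: the hole's floor, on which the probe's tip rests, lies 10 mm above it.
- stud_round: Round brass test stud, 40 mm in diameter, standing 3 mm proud of the sideboard top, fixed and rigid. Origin at the centre of its underside.
- stud_square: Square brass test stud, 40 x 40 mm, standing 3 mm proud of the sideboard top, fixed and rigid. Origin at the centre of its underside.
- oil: Grey plastic wood-oil bottle, 74 mm in diameter, held fast (cannot turn or tip) in a square wooden caddy, 96 mm wide and 38 mm high. Origin at the centre of the caddy's underside on the sideboard top, z up. The straight body ends 85 mm above the origin, the shoulder tapers to 26 mm diameter at 112 mm, and the neck's mouth lies at 150 mm.
- cap: White round ribbed safety cap on the oil bottle, grip width 44 mm, 34 mm high, 30 g. Origin at the centre of its underside, z up; closed, it sits 130 mm above the bottle's origin. Locked until pressed 4 mm down; pressed 5 to 7 mm (bottoms at 8) and turned anticlockwise from above by 65 to 110 degrees (hard stop near 120; clockwise is blocked) it can be lifted. Any grasp yaw will do.
- pad (a joint): Sprung pad inside the bottle's mouth that pushes the cap up; hidden by the cap. Value: how far it is pressed down (m), 0 with the cap closed, at most 0.009, -0.002 with the cap off. About 4 N to start pressing the cap, 9 N at 6 mm down. When the cap is turned far enough it need not be pressed any more.
- rum_bottle: Empty green glass bottle, 72 mm in diameter, 270 mm high, a bystander; origin at the centre of its underside.
- coaster: White ceramic disc 96 mm wide, 8 mm thick, a bystander with a tumbler on it; origin at the centre of its underside.
- tumbler_a: Clear glass tumbler, 76 mm wide, 90 mm high, on the coaster, a bystander; origin at the centre of its underside.
- tumbler_b: Clear glass tumbler, 76 mm wide, 90 mm high, on the sideboard, a bystander; origin at the centre of its underside.
- jigger: Double-cone stainless steel measure, 44 mm wide, 80 mm high, a bystander; origin at the centre of its underside.
- muddler: Bamboo muddler lying down, 180 mm long along its x, 22 mm thick, a bystander; origin at the middle of its underside.
Not all that is in view belongs to the job. There is more than one size of the cap; the one meant has the size given above.

How it is judged (in metres and radians):
On the way, in this order (a step that is already met when the one before it is completed fails the run):
1. the held probe's tip touches the round stud near its middle (horizontal distance between probe and stud_round below 0.016 m and contact force between probe and stud_round above 0.3 N and contact force between probe and the fingers above 0.5 N), for 0.1 s.
2. then the held probe's tip touches the square stud near its middle (horizontal distance between probe and stud_square below 0.016 m and contact force between probe and stud_square above 0.3 N and contact force between probe and the fingers above 0.5 N), for 0.1 s.
3. the probe is back in its stand and let go (horizontal distance between probe and stand below 0.012 m and z of probe in the frame of stand below 0.018 m and angle between probe's own z axis and vertical below 0.2 rad and contact force between probe and the fingers below 0.05 N), for 0.2 s.
4. the cap, held by the fingers, is pressed down on the bottle by at least 3 mm (z of cap in the frame of oil below 0.127 m and contact force between cap and the fingers above 0.5 N).
5. the cap is twisted by at least 0.8 rad while still on the neck (angle between the x axis of cap and the x axis of oil, either way round above 0.8 rad and z of cap in the frame of oil below 0.14 m).
At the end, for the whole second after the job is handed in: Fingers hold the cap still, upright (0.3 rad), clear of the bottle, underside 30 to 100 mm above its mouth, within 25 mm of its axis; the probe is released in its stand, tip within 8 mm of the hole floor and 12 mm of its axis, tilt under 0.2 rad; bar things within 30 mm of their start (all of step 3 and z of cap in the frame of oil between 0.18 and 0.25 m and horizontal distance between cap and oil below 0.025 m and angle between cap's own z axis and vertical below 0.3 rad and contact force between cap and the fingers above 1 N and contact force between cap and oil below 0.05 N and linear speed of cap below 0.03 m/s and distance of each of rum_bottle, tumbler_a, tumbler_b, jigger, coaster, muddler from where it was at the start of the episode below 0.03 m); the arm keeps its last pose, push and grip.
It fails at once if a bar thing was moved by more than 30 mm or knocked over (distance of any of rum_bottle, tumbler_a, tumbler_b, jigger, coaster, muddler from where it was at the start of the episode above 0.03 m or angle between any of rum_bottle, tumbler_a, tumbler_b, jigger, coaster, muddler's own z axis and vertical above 0.6 rad).
It also fails if it takes over 64 s, if anything falls off the work surface, if the arm or the gripper's body presses on something with over 40 N, if the wrist force passes 120 N, or if a joint passes its speed limit or range.

## Working session

There is one attempt and no reset: what is moved stays moved. The work goes in short steps, Python scripts to look and compute and a tool call to move; the robot and the scene stay as the last step left them, time stands still between calls to the robot, and variables do not carry over. Pictures are saved under pics/ and viewed, at most 10 in all, crops included, and the job is handed in when it is done.

Besides the shell and the picture viewer there is one more tool, called after "Emit:" as name(argument=value, ...) on one line, values as JSON. move_arm: Moves the arm, as the interface text tells. Its arguments: {"type":"object","properties":{"plan":{"type":"array","items":{"type":"object","properties":{"x":{"type":"number"},"y":{"type":"number"},"z":{"type":"number"},"rx":{"type":"number"},"ry":{"type":"number"},"rz":{"type":"number"}}}},"grip":{"type":"number"},"squeeze":{"type":"number"}},"required":["plan"]}

```bash
mkdir -p pics
cat > h.py <<'E'
import numpy as np, cv2
from workcell import *
def P(f,uv,z=None,plane=None):
    R=cv2.Rodrigues(np.array(f["rvec"],float))[0];t=np.array(f["tvec"],float).ravel()
    d=R.T@np.array([(uv[0]-f["cx"])/f["fx"],(uv[1]-f["cy"])/f["fy"],1.]);c=-R.T@t
    return c+d*(z if plane is None else (plane-c[2])/d[2])
def cloud(f):
    R=cv2.Rodrigues(np.array(f["rvec"],float))[0];t=np.array(f["tvec"],float).ravel()
    v,u=np.mgrid[0:400,0:640];z=f["z_map"]
    c=np.stack([(u-f["cx"])/f["fx"]*z,(v-f["cy"])/f["fy"]*z,z],-1)
    w=(c-t)@R; w[z<=0]=np.nan
    return w
E
python3 - <<'E'
from h import *
print(pinch_z,state())
for c in("side","top"):
    f=grab_frame(c);cv2.imwrite(f"pics/{c}0.png",f["img"][...,::-1]);w=cloud(f)
    print(c,-cv2.Rodrigues(np.array(f["rvec"],float))[0].T@np.array(f["tvec"]).ravel())
    for n in "probe stand stud_round stud_square oil cap rum_bottle coaster tumbler_a jigger muddler".split():
        for m in masks_of(c,n)[:4]:
            if m["p"]<.2: continue
            q=w[m["pixels"]];q=q[~np.isnan(q[:,0])]
            print(n,round(m["p"],2),np.round(m["box"]),np.round(np.median(q,0)) if len(q) else '',np.round(np.percentile(q,[2,98],axis=0)).tolist() if len(q) else '')
E
```

```text
18.8 {'time_s': 0.0, 'qpos': array([ 7.01309281e+01,  1.83525089e+01,  8.97045580e+01,  3.87867548e-05,
        7.20427605e+01, -1.14606570e+00]), 'qvel': array([-0.02125629, -0.02538019, -0.0119242 , -0.05563955, -0.01600978,
       -0.03033054]), 'effort': array([-4.06709423e-04, -4.12451828e+01, -2.31971276e+01,  7.24875228e-02,
        4.57013806e-02, -1.42106096e-04]), 'ee_pos': array([184.38693388, 544.06062137, 178.6241422 ]), 'ee_rot': array([-1.79900193e+02, -2.03354535e-03,  1.61276980e+02]), 'force': array([-0.52263042, -0.69875279,  0.60892792]), 'torque': array([ 0.03990933, -0.03276426,  0.00323449]), 'gripper_force': 0.0, 'gripper_width': 91.31673396585362}
side [ 361.04241197 1120.606235   1006.44210543]
probe 0.69 [339. 276.   9.  34.] [495. 255. 109.] [[488.0, 216.0, 52.0], [506.0, 260.0, 154.0]]
probe 0.48 [335. 161.  16.  19.] [ 575. -200.  155.] [[551.0, -446.0, 2.0], [641.0, -186.0, 169.0]]
stand 0.69 [339. 296.  34.  39.] [492. 275.  52.] [[459.0, 215.0, 2.0], [535.0, 288.0, 61.0]]
stud_round 0.55 [302. 253.  12.   8.] [628.  75.   5.] [[610.0, 55.0, 1.0], [645
[... 2303 characters left out ...]
0, 272.0]]
coaster 0.59 [280. 141.  34.  27.] [744.  23.   8.] [[725.0, -21.0, 2.0], [783.0, 65.0, 14.0]]
coaster 0.24 [475. 200.  62.  35.] [ 584. -419.  174.] [[556.0, -451.0, 15.0], [618.0, -401.0, 272.0]]
tumbler_a 0.75 [393. 133.  32.  37.] [ 775. -263.   46.] [[731.0, -290.0, 2.0], [799.0, -223.0, 93.0]]
tumbler_a 0.72 [280. 129.  33.  37.] [784.  23.  50.] [[736.0, -11.0, 5.0], [807.0, 57.0, 100.0]]
jigger 0.74 [268. 285.  20.  23.] [384.  53.  63.] [[363.0, 34.0, 1.0], [405.0, 72.0, 83.0]]
muddler 0.81 [164. 167.   6.  70.] [683. 321.  21.] [[600.0, 312.0, 0.0], [772.0, 340.0, 26.0]]
muddler 0.31 [370. 211.  50.  40.] [ 560. -192.   39.] [[522.0, -261.0, 3.0], [624.0, -156.0, 139.0]]
```

Run:
```python
from h import *
# montage: side crop, top crop
s=cv2.imread("pics/side0.png");t=cv2.imread("pics/top0.png")
a=cv2.resize(s[90:340,210:460],(400,400),interpolation=cv2.INTER_CUBIC);b=cv2.resize(t[90:340,140:540],(640,400),interpolation=cv2.INTER_CUBIC)
cv2.imwrite("pics/m1.png",cv2.resize(np.hstack([a,b[:,:400]]),(800,400)))
c=cv2.resize(s[140:230,290:400],(0,0),fx=5,fy=5,interpolation=cv2.INTER_CUBIC);d=cv2.resize(t[170:260,310:440],(0,0),fx=5,fy=5,interpolation=cv2.INTER_CUBIC)
cv2.imwrite("pics/m2.png",cv2.resize(np.hstack([c[:450],d[:450]]),(800,300)))
# fine fits
F={}
for cam in("side","top"):
    f=grab_frame(cam);w=cloud(f).reshape(-1,3);w=w[~np.isnan(w[:,0])];F[cam]=w
    def reg(c,r,z0,z1):
        k=(np.hypot(w[:,0]-c[0],w[:,1]-c[1])<r)&(w[:,2]>z0)&(w[:,2]<z1);return w[k]
    q=reg((496,246),26,75,170)
    for z in range(80,160,20):
        k=q[(q[:,2]>z-10)&(q[:,2]<z+10)];print(cam,"probe",z,len(k),k.mean(0).round(1),k.min(0).round(),k.max(0).round())
    q=reg((572,-207),40,150,185);top=q[q[:,2]>np.percentile(q[:,2],90)-4];print(cam,"captop",len(top),top.mean(0).round(1),top.min(0).round(),top.max(0).round())
    q=reg((572,-207),40,132,160);print(cam,"capside",q.min(0).round(),q.max(0).round())
    q=reg((496,246),60,48,62);print(cam,"standtop",q.min(0).round(),q.max(0).round())
    q=reg((572,-207),80,33,42);print(cam,"caddytop",np.percentile(q,[1,99],axis=0).round())
```

```text
side probe 80 33 [496.2 256.3  82.6] [488. 251.  75.] [506. 262.  89.]
side probe 100 45 [495.7 255.9  99.7] [488. 250.  90.] [506. 261. 110.]
side probe 120 50 [495.9 256.  120.4] [487. 249. 110.] [505. 261. 129.]
side probe 140 43 [495.2 255.9 140. ] [488. 251. 130.] [505. 261. 150.]
side captop 76 [ 573.3 -208.7  167.3] [ 552. -235.  165.] [ 596. -183.  173.]
side capside [ 551. -221.  133.] [ 595. -185.  160.]
side standtop [458. 210.  48.] [535. 291.  62.]
side caddytop [[ 519. -243.   33.]
 [ 629. -153.   42.]]
top probe 80 10 [497.6 241.2  83.1] [490. 240.  76.] [507. 246.  90.]
top probe 100 20 [497.4 241.2  99.6] [490. 239.  90.] [506. 246. 110.]
top probe 120 19 [497.1 241.3 121. ] [489. 239. 111.] [506. 244. 129.]
top probe 140 48 [497.  246.5 145.4] [489. 239. 131.] [507. 259. 150.]
top captop 208 [ 573.1 -210.2  165. ] [ 553. -230.  163.] [ 595. -189.  169.]
top capside [ 551. -233.  134.] [ 595. -187.  160.]
top standtop [459. 210.  48.] [534. 289.  62.]
top caddytop [[ 518. -265.   33.]
 [ 629. -155.   42.]]
```

View pics/m1.png

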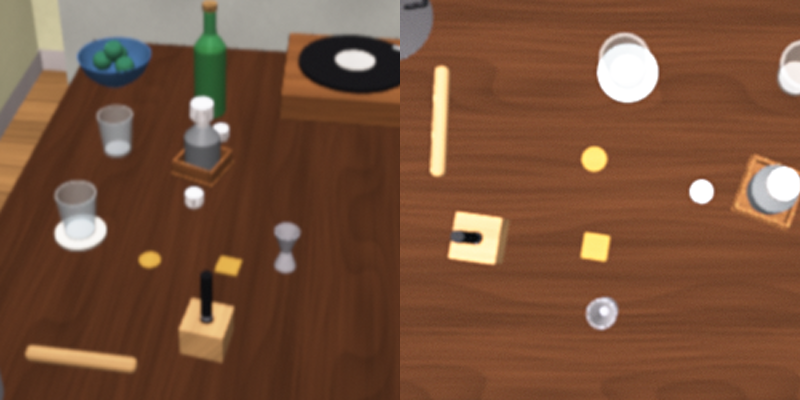

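View pics/m2.png

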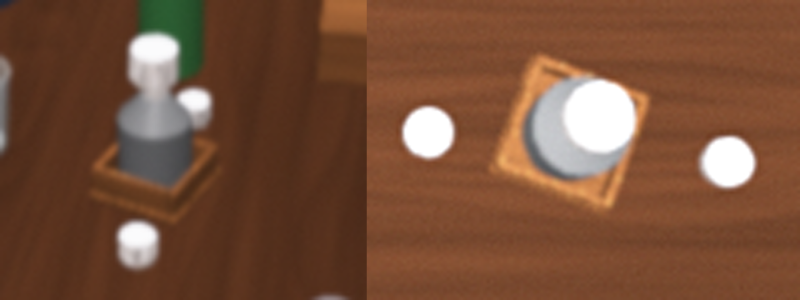

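The target cap is the one on the bottle at side (336,160) and top (378,206). It is 44 mm wide and its top is at z≈165. The loose caps at side (348,172) and (329,212) are only about 32 mm wide, and the enlarged crop confirms they are smaller. The probe stands at about (497,250), the round stud is at (627,74), the square stud at (485.5,70.5), and the cap axis at (573,-210).

I'll turn the tool to yaw 90 first, so that tool x = world y, tool y = world x and tool z points down.

Emit:
move_arm(plan=[{"rz": 0.138,"z": -2},{"rz": 0.138,"z": -2},{"rz": 0.138,"z": -2},{"rz": 0.138,"z": -2},{"rz": 0.138,"z": -2},{"rz": 0.138,"z": -2},{"rz": 0.138,"z": -2},{"rz": 0.138,"z": -2},{"rz": 0.138,"z": -2},{"rz": 0.002}], grip=1, squeeze=25)

```text
schema error: expected keys x, y, z, rx, ry, rz
```

Emit:
move_arm(plan=[{"x": -15,"y": 16},{"x": -33,"y": 35},{"x": -33,"y": 35},{"x": -33,"y": 35},{"x": -33,"y": 35},{"x": -33,"y": 35},{"x": -33,"y": 35},{"x": -33,"y": 35},{"x": -33,"y": 35},{"x": -15,"y": 16}])

```text
schema error: expected keys x, y, z, rx, ry, rz
```

Emit:
move_arm(plan=[{"x": 0,"y": 0,"z": -2,"rx": 0,"ry": 0,"rz": 0.138},{"x": 0,"y": 0,"z": -2,"rx": 0,"ry": 0,"rz": 0.138},{"x": 0,"y": 0,"z": -2,"rx": 0,"ry": 0,"rz": 0.138},{"x": 0,"y": 0,"z": -2,"rx": 0,"ry": 0,"rz": 0.138},{"x": 0,"y": 0,"z": -2,"rx": 0,"ry": 0,"rz": 0.138},{"x": 0,"y": 0,"z": -2,"rx": 0,"ry": 0,"rz": 0.138},{"x": 0,"y": 0,"z": -2,"rx": 0,"ry": 0,"rz": 0.138},{"x": 0,"y": 0,"z": -2,"rx": 0,"ry": 0,"rz": 0.138},{"x": 0,"y": 0,"z": -2,"rx": 0,"ry": 0,"rz": 0.138},{"x": 0,"y": 0,"z": 0,"rx": 0,"ry": 0,"rz": 0}], grip=1, squeeze=25)

```text
time_s: 2.3
ee_pos: [184.6, 544.8, 197.8]
ee_rot: [180.0, -0.0, 90.1]
force: [0.8, 0.3, 0.1]
gripper_width: 91.2
gripper_force: 0.0
```

Emit:
move_arm(plan=[{"x": -15,"y": 16,"z": 0,"rx": 0,"ry": 0,"rz": 0},{"x": -33,"y": 35,"z": 0,"rx": 0,"ry": 0,"rz": 0},{"x": -33,"y": 35,"z": 0,"rx": 0,"ry": 0,"rz": 0},{"x": -33,"y": 35,"z": 0,"rx": 0,"ry": 0,"rz": 0},{"x": -33,"y": 35,"z": 0,"rx": 0,"ry": 0,"rz": 0},{"x": -33,"y": 35,"z": 0,"rx": 0,"ry": 0,"rz": 0},{"x": -33,"y": 35,"z": 0,"rx": 0,"ry": 0,"rz": 0},{"x": -33,"y": 35,"z": 0,"rx": 0,"ry": 0,"rz": 0},{"x": -33,"y": 35,"z": 0,"rx": 0,"ry": 0,"rz": 0},{"x": -15,"y": 16,"z": 0,"rx": 0,"ry": 0,"rz": 0}])

```text
time_s: 3.3
ee_pos: [499.7, 248.3, 197.3]
ee_rot: [179.9, 0.0, 90.1]
force: [-0.0, 0.9, -0.3]
gripper_width: 90.9
gripper_force: 0.0
```

Emit:
move_arm(plan=[{"x": 1,"y": -2,"z": 5,"rx": 0,"ry": 0,"rz": 0},{"x": 0,"y": 0,"z": 15,"rx": 0,"ry": 0,"rz": 0},{"x": 0,"y": 0,"z": 20,"rx": 0,"ry": 0,"rz": 0},{"x": 0,"y": 0,"z": 20,"rx": 0,"ry": 0,"rz": 0},{"x": 0,"y": 0,"z": 20,"rx": 0,"ry": 0,"rz": 0},{"x": 0,"y": 0,"z": 15,"rx": 0,"ry": 0,"rz": 0},{"x": 0,"y": 0,"z": 6,"rx": 0,"ry": 0,"rz": 0},{"x": 0,"y": 0,"z": 0,"rx": 0,"ry": 0,"rz": 0}])

```text
time_s: 4.1
ee_pos: [493.9, 252.6, 95.7]
ee_rot: [-179.9, 0.0, 90.2]
force: [-0.4, -0.1, -0.4]
gripper_width: 91.4
gripper_force: 0.0
```

Emit:
move_arm(plan=[{"x": 0,"y": 0,"z": 0,"rx": 0,"ry": 0,"rz": 0},{"x": 0,"y": 0,"z": 0,"rx": 0,"ry": 0,"rz": 0},{"x": 0,"y": 0,"z": 0,"rx": 0,"ry": 0,"rz": 0},{"x": 0,"y": 0,"z": 0,"rx": 0,"ry": 0,"rz": 0},{"x": 0,"y": 0,"z": 0,"rx": 0,"ry": 0,"rz": 0},{"x": 0,"y": 0,"z": 0,"rx": 0,"ry": 0,"rz": 0},{"x": 0,"y": 0,"z": 0,"rx": 0,"ry": 0,"rz": 0}], grip=0)

```text
time_s: 4.8
ee_pos: [495.2, 252.2, 96.5]
ee_rot: [180.0, -0.0, 90.1]
force: [0.3, -0.5, 0.2]
gripper_width: 37.9
gripper_force: 0.0
```

Emit:
move_arm(plan=[{"x": 0,"y": 0,"z": 0,"rx": 0,"ry": 0,"rz": 0},{"x": 0,"y": 0,"z": 0,"rx": 0,"ry": 0,"rz": 0},{"x": 0,"y": 0,"z": 0,"rx": 0,"ry": 0,"rz": 0},{"x": 0,"y": 0,"z": 0,"rx": 0,"ry": 0,"rz": 0},{"x": 0,"y": 0,"z": 0,"rx": 0,"ry": 0,"rz": 0}])

```text
time_s: 5.3
ee_pos: [495.3, 252.2, 96.4]
ee_rot: [180.0, -0.0, 90.1]
force: [0.7, -0.8, -0.2]
gripper_width: 19.6
gripper_force: 25.0
```

Emit:
move_arm(plan=[{"x": 0,"y": 0,"z": -5,"rx": 0,"ry": 0,"rz": 0},{"x": 0,"y": 0,"z": -12,"rx": 0,"ry": 0,"rz": 0},{"x": 0,"y": 0,"z": -15,"rx": 0,"ry": 0,"rz": 0},{"x": 0,"y": 0,"z": -15,"rx": 0,"ry": 0,"rz": 0},{"x": 0,"y": 0,"z": -13,"rx": 0,"ry": 0,"rz": 0},{"x": 0,"y": 0,"z": -5,"rx": 0,"ry": 0,"rz": 0},{"x": 0,"y": 0,"z": 0,"rx": 0,"ry": 0,"rz": 0}])

```text
time_s: 6.0
ee_pos: [495.6, 252.4, 162.5]
ee_rot: [179.9, -0.1, 90.1]
force: [-0.2, 0.8, -0.8]
gripper_width: 19.0
gripper_force: 25.0
```

```bash
cat > look.py <<'E'
from h import *
import sys
n=sys.argv[1]
s=state();print(s["time_s"],s["ee_pos"].round(1),s["force"].round(1),s["gripper_width"])
for cam in("side","top"):
    f=grab_frame(cam);cv2.imwrite(f"pics/{n}_{cam}.png",f["img"][...,::-1]);w=cloud(f)
    e=s["ee_pos"];g=(np.abs(w[...,0]-e[0])<25)&(np.abs(w[...,1]-e[1])<35)&(f["img"].max(-1)<90)
    for m in masks_of(cam,"probe")[:1]: print(cam,"mask",m["p"],m["box"])
    for dz in(-65,-50,-35,-20):
        k=w[g&(np.abs(w[...,2]-e[2]-dz)<7)]
        if len(k): print(cam,dz,len(k),k.mean(0).round(1),k.min(0).round(),k.max(0).round())
E
python3 look.py lift; python3 -c "
import cv2,numpy as np
a=cv2.imread('pics/lift_side.png')[190:340,270:420];b=cv2.imread('pics/lift_top.png')[150:300,130:280]
cv2.imwrite('pics/lift.png',cv2.resize(np.hstack([a,b]),(800,400),interpolation=cv2.INTER_CUBIC))"
```

```text
6.0 [495.6 252.4 162.5] [-0.2  0.8 -0.8] 18.992450830729457
side mask 0.79 [338.4, 260.3, 9.4, 46.4]
side -65 3 [491.  253.  103.6] [488. 250. 103.] [495. 255. 104.]
side -50 26 [496.6 255.9 112.6] [488. 251. 106.] [505. 262. 119.]
side -35 30 [495.6 255.8 126.5] [488. 250. 121.] [505. 260. 134.]
side -20 34 [495.4 256.1 141.7] [487. 251. 136.] [505. 262. 149.]
top mask 0.52 [174.3, 237.9, 19.5, 9.7]
top -50 6 [495.8 240.  113.8] [492. 240. 111.] [501. 241. 119.]
top -35 10 [495.8 240.1 129. ] [489. 239. 122.] [501. 243. 135.]
top -20 10 [494.7 240.5 141.8] [489. 240. 137.] [501. 244. 147.]
```

View pics/lift.png

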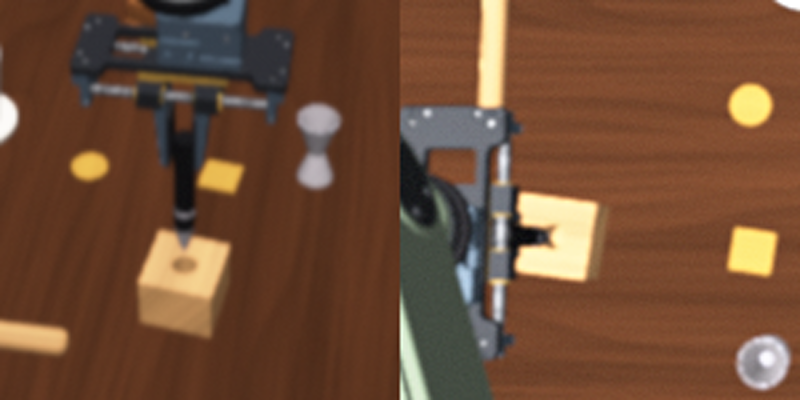

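Run:
```python
from h import *
f=grab_frame("side");
print(P(f,(339.4,289.4),plane=55).round(1))
g=cv2.cvtColor(f["img"],cv2.COLOR_RGB2GRAY)[283:297,328:351];print(g)
k=(g<130);v,u=np.nonzero(k[1:12,4:19]);print(u.mean()+332,v.mean()+284,P(f,(u.mean()+332,v.mean()+284),plane=55).round(1))
```

```text
[494.8 250.6  55. ]
[[203 206 205 202 201 200 197 195 194 185 162 147 163 190 204 208 209 211
  212 213 213 211 207]
 [206 206 204 202 201 199 196 194 194 189 177 174 185 199 207 209 210 211
  212 213 212 209 206]
 [206 205 203 202 202 199 195 192 190 185 179 181 189 198 205 207 210 212
  212 214 211 209 206]
 [206 205 203 202 200 195 190 184 172 165 163 167 171 182 192 201 207 211
  213 213 210 207 206]
 [206 205 202 202 198 192 182 163 147 140 144 148 151 157 170 187 202 210
  213 213 210 207 206]
 [206 205 203 201 197 188 169 141 127 129 136 140 143 142 150 172 197 209
  213 213 211 207 206]
 [206 204 203 200 196 186 162 133 122 128 136 140 142 141 144 167 196 209
  213 212 210 207 207]
 [205 204 201 199 195 188 171 146 132 133 138 143 145 145 154 177 201 211
  213 211 210 207 207]
 [204 203 200 198 196 193 184 168 153 149 152 154 157 162 175 193 207 212
  212 211 209 208 208]
 [204 203 200 197 197 196 193 187 179 176 176 177 181 188 196 205 211 213
  212 210 208 207 207]
 [203 201 198 196 197 197 197 196 196 195 195 195 199 203 207 211 213 213
  211 209 208 207 206]
 [202 200 197 197 199 197 197 199 202 204 204 205 206 209 211 212 213 212
  210 209 208 208 203]
 [200 198 196 197 199 198 198 201 204 206 207 208 209 211 211 213 213 211
  210 208 208 207 197]
 [192 191 192 194 197 198 199 201 204 206 207 209 210 211 212 213 213 211
  210 208 207 204 186]]
336.5 288.5 [502.6 248.7  55. ]
```

Emit:
move_arm(plan=[{"x": -12,"y": 9,"z": 0,"rx": 0,"ry": 0,"rz": 0},{"x": -25,"y": 18,"z": 0,"rx": 0,"ry": 0,"rz": 0},{"x": -30,"y": 23,"z": 0,"rx": 0,"ry": 0,"rz": 0},{"x": -35,"y": 25,"z": 0,"rx": 0,"ry": 0,"rz": 0},{"x": -35,"y": 25,"z": 0,"rx": 0,"ry": 0,"rz": 0},{"x": -25,"y": 19,"z": 5,"rx": 0,"ry": 0,"rz": 0},{"x": -12,"y": 9,"z": 15,"rx": 0,"ry": 0,"rz": 0},{"x": -3,"y": 3,"z": 20,"rx": 0,"ry": 0,"rz": 0},{"x": 0,"y": 0,"z": 20,"rx": 0,"ry": 0,"rz": 0},{"x": 0,"y": 0,"z": 6,"rx": 0,"ry": 0,"rz": 0}])

```text
time_s: 7.25
ee_pos: [624.1, 75.1, 91.8]
ee_rot: [-179.6, 0.0, 90.1]
force: [-0.8, 0.3, -0.1]
gripper_width: 19.4
gripper_force: 25.0
```

Emit:
move_arm(plan=[{"x": 0,"y": 0,"z": 0,"rx": 0,"ry": 0,"rz": 0},{"x": 0,"y": 0,"z": 1,"rx": 0,"ry": 0,"rz": 0},{"x": 0,"y": 0,"z": 1,"rx": 0,"ry": 0,"rz": 0},{"x": 0,"y": 0,"z": 0.5,"rx": 0,"ry": 0,"rz": 0},{"x": 0,"y": 0,"z": 0,"rx": 0,"ry": 0,"rz": 0}])

```text
time_s: 7.75
ee_pos: [626.7, 75.6, 93.5]
ee_rot: [179.9, -0.0, 90.1]
force: [-0.5, -0.1, -0.9]
gripper_width: 19.2
gripper_force: 25.0
```

Emit:
move_arm(plan=[{"x": 0,"y": 0,"z": 1,"rx": 0,"ry": 0,"rz": 0},{"x": 0,"y": 0,"z": 1,"rx": 0,"ry": 0,"rz": 0},{"x": 0,"y": 0,"z": 1,"rx": 0,"ry": 0,"rz": 0},{"x": 0,"y": 0,"z": 1,"rx": 0,"ry": 0,"rz": 0},{"x": 0,"y": 0,"z": 0,"rx": 0,"ry": 0,"rz": 0}])

```text
time_s: 8.25
ee_pos: [626.8, 75.5, 89.4]
ee_rot: [180.0, -0.0, 90.1]
force: [0.0, -0.4, 2.5]
gripper_width: 19.3
gripper_force: 25.0
```

Emit:
move_arm(plan=[{"x": 0,"y": 0,"z": 0.5,"rx": 0,"ry": 0,"rz": 0},{"x": 0,"y": 0,"z": 0,"rx": 0,"ry": 0,"rz": 0},{"x": 0,"y": 0,"z": 0,"rx": 0,"ry": 0,"rz": 0}])

```text
time_s: 8.55
ee_pos: [627.0, 75.5, 89.3]
ee_rot: [179.9, -0.0, 90.1]
force: [-0.5, 0.6, 5.8]
gripper_width: 19.1
gripper_force: 25.0
```

Emit:
move_arm(plan=[{"x": 0,"y": 0,"z": -8,"rx": 0,"ry": 0,"rz": 0},{"x": 0,"y": -8,"z": -10,"rx": 0,"ry": 0,"rz": 0},{"x": -1,"y": -20,"z": 0,"rx": 0,"ry": 0,"rz": 0},{"x": -1,"y": -30,"z": 0,"rx": 0,"ry": 0,"rz": 0},{"x": -1,"y": -30,"z": 0,"rx": 0,"ry": 0,"rz": 0},{"x": -1,"y": -30,"z": 0,"rx": 0,"ry": 0,"rz": 0},{"x": 0,"y": -18,"z": 0,"rx": 0,"ry": 0,"rz": 0},{"x": 0,"y": -5,"z": 8,"rx": 0,"ry": 0,"rz": 0},{"x": 0,"y": 0,"z": 5,"rx": 0,"ry": 0,"rz": 0},{"x": 0,"y": 0,"z": 0,"rx": 0,"ry": 0,"rz": 0}])

```text
time_s: 9.55
ee_pos: [485.8, 71.2, 92.7]
ee_rot: [-180.0, 0.0, 90.1]
force: [-1.2, -0.0, -1.0]
gripper_width: 19.2
gripper_force: 25.0
```

Emit:
move_arm(plan=[{"x": 0,"y": 0,"z": 1.5,"rx": 0,"ry": 0,"rz": 0},{"x": 0,"y": 0,"z": 1,"rx": 0,"ry": 0,"rz": 0},{"x": 0,"y": 0,"z": 1,"rx": 0,"ry": 0,"rz": 0},{"x": 0,"y": 0,"z": 0.5,"rx": 0,"ry": 0,"rz": 0},{"x": 0,"y": 0,"z": 0,"rx": 0,"ry": 0,"rz": 0},{"x": 0,"y": 0,"z": 0,"rx": 0,"ry": 0,"rz": 0}])

```text
time_s: 10.15
ee_pos: [485.6, 71.2, 89.5]
ee_rot: [180.0, -0.0, 90.1]
force: [0.5, 0.0, -0.4]
gripper_width: 18.9
gripper_force: 25.0
```

Emit:
move_arm(plan=[{"x": 0,"y": 0,"z": 0.7,"rx": 0,"ry": 0,"rz": 0},{"x": 0,"y": 0,"z": 0.5,"rx": 0,"ry": 0,"rz": 0},{"x": 0,"y": 0,"z": 0,"rx": 0,"ry": 0,"rz": 0},{"x": 0,"y": 0,"z": 0,"rx": 0,"ry": 0,"rz": 0}])

```text
time_s: 10.55
ee_pos: [486.1, 71.3, 89.3]
ee_rot: [179.9, -0.0, 90.1]
force: [-0.7, -0.7, 6.0]
gripper_width: 19.1
gripper_force: 25.0
```

Emit:
move_arm(plan=[{"x": 0,"y": 0,"z": -15,"rx": 0,"ry": 0,"rz": 0},{"x": 3,"y": 0,"z": -30,"rx": 0,"ry": 0,"rz": 0},{"x": 18,"y": 1,"z": -25,"rx": 0,"ry": 0,"rz": 0},{"x": 30,"y": 2,"z": -4,"rx": 0,"ry": 0,"rz": 0},{"x": 35,"y": 2,"z": 0,"rx": 0,"ry": 0,"rz": 0},{"x": 35,"y": 2,"z": 0,"rx": 0,"ry": 0,"rz": 0},{"x": 30,"y": 2,"z": 0,"rx": 0,"ry": 0,"rz": 0},{"x": 20,"y": 1,"z": 0,"rx": 0,"ry": 0,"rz": 0},{"x": 10,"y": 0,"z": 0,"rx": 0,"ry": 0,"rz": 0},{"x": 0,"y": 0,"z": 0,"rx": 0,"ry": 0,"rz": 0}])

```text
time_s: 11.55
ee_pos: [494.9, 252.9, 161.9]
ee_rot: [-180.0, 0.0, 90.2]
force: [1.1, -0.0, -1.0]
gripper_width: 19.3
gripper_force: 25.0
```

```bash
python3 look.py back; python3 -c "
import cv2,numpy as np
a=cv2.imread('pics/back_side.png')[210:310,290:390];b=cv2.imread('pics/lift_side.png')[210:310,290:390]
cv2.imwrite('pics/back.png',cv2.resize(np.hstack([a,b]),(800,400),interpolation=cv2.INTER_CUBIC))"
```

```text
11.55 [494.9 252.9 161.9] [ 1.1 -0.  -1. ] 19.29427801695354
side mask 0.88 [337.6, 261.8, 10.5, 47.8]
side -65 1 [490.2 252.8 102.4] [490. 253. 102.] [490. 253. 102.]
side -50 24 [494.4 256.4 112.3] [487. 250. 107.] [505. 261. 119.]
side -35 34 [494.8 256.3 126.9] [486. 248. 120.] [505. 261. 134.]
side -20 34 [495.4 256.5 141.8] [487. 250. 135.] [505. 260. 148.]
top mask 0.6 [174.7, 237.1, 20.2, 4.4]
top -50 5 [494.7 239.3 114.9] [492. 238. 106.] [499. 241. 118.]
top -35 8 [495.7 239.3 128.1] [489. 238. 122.] [501. 241. 134.]
top -20 11 [494.8 239.9 141.4] [489. 239. 136.] [501. 242. 148.]
```

View pics/back.png

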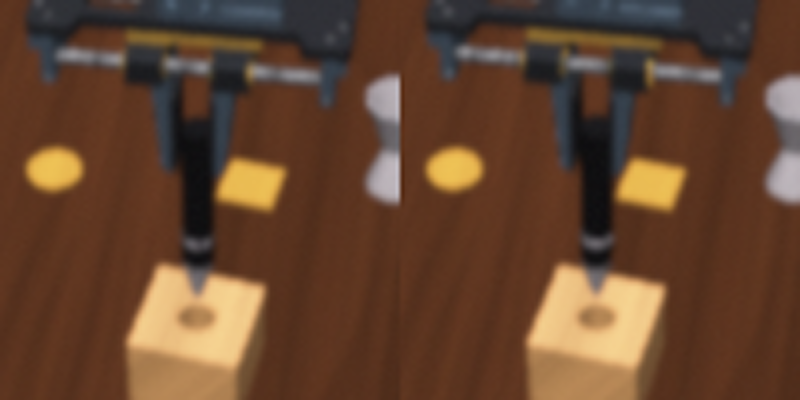

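The probe hangs upright with its tip at crop (198,295), right over the hole at (197,317), the same as when it was lifted out. I'll lower it slowly.

Emit:
move_arm(plan=[{"x": 0,"y": 0.5,"z": 5,"rx": 0,"ry": 0,"rz": 0},{"x": 0,"y": 0,"z": 8,"rx": 0,"ry": 0,"rz": 0},{"x": 0,"y": 0,"z": 8,"rx": 0,"ry": 0,"rz": 0},{"x": 0,"y": 0,"z": 8,"rx": 0,"ry": 0,"rz": 0},{"x": 0,"y": 0,"z": 8,"rx": 0,"ry": 0,"rz": 0},{"x": 0,"y": 0,"z": 6,"rx": 0,"ry": 0,"rz": 0},{"x": 0,"y": 0,"z": 0,"rx": 0,"ry": 0,"rz": 0}])

```text
time_s: 12.45
ee_pos: [495.0, 251.9, 118.0]
ee_rot: [-179.9, 0.1, 90.1]
force: [-0.3, -0.9, -1.1]
gripper_width: 18.9
gripper_force: 25.0
```

Emit:
move_arm(plan=[{"x": 0,"y": 0,"z": 5,"rx": 0,"ry": 0,"rz": 0},{"x": 0,"y": 0,"z": 5,"rx": 0,"ry": 0,"rz": 0},{"x": 0,"y": 0,"z": 5,"rx": 0,"ry": 0,"rz": 0},{"x": 0,"y": 0,"z": 4,"rx": 0,"ry": 0,"rz": 0},{"x": 0,"y": 0,"z": 1,"rx": 0,"ry": 0,"rz": 0},{"x": 0,"y": 0,"z": 0,"rx": 0,"ry": 0,"rz": 0}])

```text
time_s: 13.05
ee_pos: [495.6, 252.2, 99.1]
ee_rot: [-180.0, 0.0, 90.1]
force: [0.7, -0.5, -1.5]
gripper_width: 19.1
gripper_force: 25.0
```

Emit:
move_arm(plan=[{"x": 0,"y": 0,"z": 1,"rx": 0,"ry": 0,"rz": 0},{"x": 0,"y": 0,"z": 1,"rx": 0,"ry": 0,"rz": 0},{"x": 0,"y": 0,"z": 0,"rx": 0,"ry": 0,"rz": 0}])

```text
time_s: 13.35
ee_pos: [495.6, 252.2, 97.2]
ee_rot: [180.0, -0.0, 90.1]
force: [0.5, -0.1, -0.8]
gripper_width: 19.0
gripper_force: 25.0
```

Emit:
move_arm(plan=[{"x": 0,"y": 0,"z": 0,"rx": 0,"ry": 0,"rz": 0},{"x": 0,"y": 0,"z": 0,"rx": 0,"ry": 0,"rz": 0},{"x": 0,"y": 0,"z": 0,"rx": 0,"ry": 0,"rz": 0},{"x": 0,"y": 0,"z": 0,"rx": 0,"ry": 0,"rz": 0},{"x": 0,"y": 0,"z": 0,"rx": 0,"ry": 0,"rz": 0},{"x": 0,"y": 0,"z": 0,"rx": 0,"ry": 0,"rz": 0}], grip=0.9)

```text
time_s: 13.95
ee_pos: [495.7, 252.2, 97.3]
ee_rot: [180.0, -0.0, 90.1]
force: [-0.5, -0.1, 0.4]
gripper_width: 64.4
gripper_force: 0.0
```

Emit:
move_arm(plan=[{"x": 0,"y": 0,"z": -10,"rx": 0,"ry": 0,"rz": 0},{"x": 0,"y": 0,"z": -20,"rx": 0,"ry": 0,"rz": 0},{"x": 0,"y": 0,"z": -30,"rx": 0,"ry": 0,"rz": 0},{"x": 0,"y": 0,"z": -30,"rx": 0,"ry": 0,"rz": 0},{"x": 0,"y": 0,"z": -20,"rx": 0,"ry": 0,"rz": 0},{"x": 0,"y": 0,"z": -10,"rx": 0,"ry": 0,"rz": 0},{"x": 0,"y": 0,"z": 0,"rx": 0,"ry": 0,"rz": 0}])

```text
time_s: 14.65
ee_pos: [496.4, 252.6, 219.0]
ee_rot: [179.8, -0.1, 90.1]
force: [-0.7, 1.6, -0.2]
gripper_width: 82.3
gripper_force: 0.0
```

Run:
```python
from h import *
print(state()["ee_pos"])
f=grab_frame("side");w=cloud(f)
for m in masks_of("side","probe")[:2]:
    q=w[m["pixels"]];q=q[~np.isnan(q[:,0])];q=q[q[:,1]>240];print(m["p"],m["box"],np.percentile(q,[2,50,98],axis=0).round())
```

```text
[496.37134899 252.56061411 218.95511196]
0.8 [339.6, 275.6, 8.9, 35.5] [[488. 247.  55.]
 [496. 256. 107.]
 [506. 261. 152.]]
```

Emit:
move_arm(plan=[{"x": -20,"y": 3,"z": 0,"rx": 0,"ry": 0,"rz": 0},{"x": -40,"y": 6,"z": 0,"rx": 0,"ry": 0,"rz": 0},{"x": -48,"y": 8,"z": 0,"rx": 0,"ry": 0,"rz": 0},{"x": -48,"y": 8,"z": 0,"rx": 0,"ry": 0,"rz": 0},{"x": -48,"y": 8,"z": 0,"rx": 0,"ry": 0,"rz": 0},{"x": -48,"y": 8,"z": 0,"rx": 0,"ry": 0,"rz": 0},{"x": -48,"y": 8,"z": 0,"rx": 0,"ry": 0,"rz": 0},{"x": -48,"y": 8,"z": 0,"rx": 0,"ry": 0,"rz": 0},{"x": -48,"y": 8,"z": 0,"rx": 0,"ry": 0,"rz": 0},{"x": -40,"y": 6,"z": 0,"rx": 0,"ry": 0,"rz": 0}], grip=1)

```text
time_s: 15.75
ee_pos: [566.8, -186.0, 215.3]
ee_rot: [-179.8, -0.1, 90.0]
force: [0.8, -0.0, 0.2]
gripper_width: 91.4
gripper_force: 0.0
```

Emit:
move_arm(plan=[{"x": -20,"y": 3,"z": 0,"rx": 0,"ry": 0,"rz": 0},{"x": -6,"y": 2,"z": 0,"rx": 0,"ry": 0,"rz": 0},{"x": 0,"y": 0,"z": 0,"rx": 0,"ry": 0,"rz": 0.145},{"x": 0,"y": 0,"z": 0,"rx": 0,"ry": 0,"rz": 0.145},{"x": 0,"y": 0,"z": 0,"rx": 0,"ry": 0,"rz": 0.145},{"x": 0,"y": 0,"z": 0,"rx": 0,"ry": 0,"rz": 0.145},{"x": 0,"y": 0,"z": 0,"rx": 0,"ry": 0,"rz": 0.145},{"x": 0,"y": 0,"z": 0,"rx": 0,"ry": 0,"rz": 0.145},{"x": 0,"y": 0,"z": 0,"rx": 0,"ry": 0,"rz": 0},{"x": 0,"y": 0,"z": 0,"rx": 0,"ry": 0,"rz": 0}])

```text
time_s: 16.75
ee_pos: [572.5, -208.2, 217.0]
ee_rot: [-179.9, -0.0, 40.5]
force: [1.5, 1.1, 0.2]
gripper_width: 91.4
gripper_force: 0.0
```

Emit:
move_arm(plan=[{"x": 0,"y": 0,"z": 6,"rx": 0,"ry": 0,"rz": 0},{"x": 0,"y": 0,"z": 14,"rx": 0,"ry": 0,"rz": 0},{"x": 0,"y": 0,"z": 18,"rx": 0,"ry": 0,"rz": 0},{"x": 0,"y": 0,"z": 18,"rx": 0,"ry": 0,"rz": 0},{"x": 0,"y": 0,"z": 16,"rx": 0,"ry": 0,"rz": 0},{"x": 0,"y": 0,"z": 10,"rx": 0,"ry": 0,"rz": 0},{"x": 0,"y": 0,"z": 4,"rx": 0,"ry": 0,"rz": 0},{"x": 0,"y": 0,"z": 0,"rx": 0,"ry": 0,"rz": 0},{"x": 0,"y": 0,"z": 0,"rx": 0,"ry": 0,"rz": 0}])

```text
time_s: 17.65
ee_pos: [573.1, -209.8, 131.9]
ee_rot: [179.9, -0.0, 40.3]
force: [0.2, -0.2, 0.3]
gripper_width: 91.4
gripper_force: 0.0
```

Emit:
move_arm(plan=[{"x": 0,"y": 0,"z": 0,"rx": 0,"ry": 0,"rz": 0},{"x": 0,"y": 0,"z": 0,"rx": 0,"ry": 0,"rz": 0},{"x": 0,"y": 0,"z": 0,"rx": 0,"ry": 0,"rz": 0},{"x": 0,"y": 0,"z": 0,"rx": 0,"ry": 0,"rz": 0},{"x": 0,"y": 0,"z": 0,"rx": 0,"ry": 0,"rz": 0},{"x": 0,"y": 0,"z": 0,"rx": 0,"ry": 0,"rz": 0},{"x": 0,"y": 0,"z": 0,"rx": 0,"ry": 0,"rz": 0},{"x": 0,"y": 0,"z": 0,"rx": 0,"ry": 0,"rz": 0},{"x": 0,"y": 0,"z": 0,"rx": 0,"ry": 0,"rz": 0}], grip=0, squeeze=35)

```text
time_s: 18.55
ee_pos: [572.6, -209.6, 131.2]
ee_rot: [-180.0, -0.0, 40.3]
force: [0.2, -0.2, -0.1]
gripper_width: 22.1
gripper_force: 0.0
```

Run:
```python
from h import *
print(state()["gripper_width"],state()["ee_pos"])
f=grab_frame("side");t=grab_frame("top");print(state()["gripper_width"])
a=f["img"][120:220,286:386,::-1];b=t["img"][150:250,320:420,::-1]
cv2.imwrite('pics/cap.png',cv2.resize(np.hstack([a,b]),(800,400),interpolation=cv2.INTER_CUBIC))
for c in("side","top"):
    for m in masks_of(c,"cap")[:4]: print(c,m["p"],np.round(m["box"]))
```

```text
22.068056710291476 [ 572.58326077 -209.62372111  131.21021792]
13.961004661587436
side 0.66 [335. 160.  14.  12.]
side 0.65 [348. 172.  11.  13.]
side 0.55 [330. 213.  10.   7.]
top 0.6 [417. 218.  16.  11.]
top 0.49 [327. 210.  15.  10.]
```

View pics/cap.png

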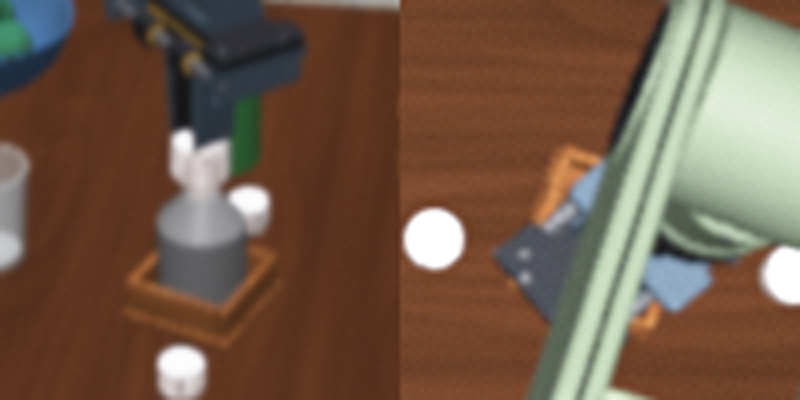

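Run:
```python
from h import *
f=grab_frame("side");w=cloud(f);print(state()["gripper_width"],state()["gripper_force"])
for p in([572.6,-209.6,131],[572.6,-209.6,165]):
    print(cv2.projectPoints(np.array([p]),np.array(f["rvec"]),np.array(f["tvec"]),np.array([[f["fx"],0,f["cx"]],[0,f["fy"],f["cy"]],[0,0,1.]]),None)[0].ravel())
for v in range(145,172,2):
    print(v,' '.join("%d,%d,%d|%d"%(*w[v,u].round() if w[v,u,0]==w[v,u,0] else (0,0,0),f["img"][v,u].mean()) for u in range(326,350,3)))
```

```text
File "<stdin>", line 6
    print(v,' '.join("%d,%d,%d|%d"%(*w[v,u].round() if w[v,u,0]==w[v,u,0] else (0,0,0),f["img"][v,u].mean()) for u in range(326,350,3)))
                                                    ^^
SyntaxError: invalid syntax
```

Run:
```python
from h import *
f=grab_frame("side");w=np.nan_to_num(cloud(f));print(state()["gripper_width"],state()["gripper_force"])
for p in([572.6,-209.6,131],[572.6,-209.6,165]):
    print(cv2.projectPoints(np.array([p]),np.array(f["rvec"]),np.array(f["tvec"]),np.array([[f["fx"],0,f["cx"]],[0,f["fy"],f["cy"]],[0,0,1.]]),None)[0].ravel())
for v in range(145,172,2):
    print(v,' '.join("%d,%d,%d|%d"%(*w[v,u].round(),f["img"][v,u].mean()) for u in range(326,350,3)))
```

```text
2.157012821854852 0.0
[336.10604056 163.28895823]
[335.996628   154.17832401]
145 663,-536,-3|61 594,-209,197|57 583,-197,205|38 572,-190,210|51 0,0,0|57 544,-125,251|55 574,-404,83|58 565,-414,78|56
147 658,-509,5|59 594,-209,190|59 582,-195,199|38 574,-198,198|50 564,-194,201|53 556,-208,194|52 574,-401,76|59 566,-418,67|56
149 657,-500,1|60 594,-205,185|55 583,-195,192|40 573,-195,193|51 565,-200,190|52 556,-206,187|51 574,-402,67|59 565,-410,63|57
151 654,-482,4|60 643,-483,4|57 583,-198,183|42 573,-194,186|51 565,-200,183|52 556,-204,182|56 574,-400,60|59 565,-417,50|56
153 651,-464,6|60 596,-215,164|116 584,-203,172|69 573,-191,181|54 565,-204,173|78 557,-209,171|154 576,-414,43|72 565,-416,43|55
155 650,-458,1|60 593,-200,167|189 583,-196,170|189 573,-195,171|150 565,-204,166|229 556,-205,166|243 574,-404,41|85 565,-411,37|56
157 648,-448,-1|58 593,-201,158|179 583,-193,164|229 572,-187,169|241 564,-194,165|244 555,-200,162|222 574,-402,34|77 565,-415,26|56
159 645,-429,2|58 594,-202,150|177 583,-197,154|207 573,-191,159|219 563,-190,160|203 555,-196,157|187 575,-407,22|77 565,-412,20|55
161 643,-414,3|59 594,-204,141|182 583,-192,150|192 573,-192,150|205 564,-192,151|185 555,-197,149|180 574,-403,16|76 566,-420,6|56
163 640,-400,4|59 629,-402,3|157 584,-197,139|183 573,-187,146|206 563,-187,147|190 555,-197,142|174 575,-404,7|69 564,-407,6|59
165 639,-392,0|59 626,-383,7|86 583,-191,136|168 573,-190,137|204 564,-192,137|188 583,-387,8|135 573,-393,6|63 563,-403,0|78
167 636,-376,2|58 626,-379,1|61 586,-210,115|135 575,-204,120|194 565,-201,123|181 582,-381,4|101 571,-377,7|151 556,-346,29|228
169 633,-361,4|60 598,-222,99|88 585,-204,112|146 575,-200,115|184 565,-202,115|174 557,-210,110|131 564,-332,29|236 555,-337,27|252
171 631,-347,5|78 595,-205,102|125 584,-194,111|148 575,-199,108|172 565,-200,109|164 557,-208,104|145 548,-215,100|180 552,-318,31|249
```

Run:
```python
from h import *
s=state();print({k:np.round(v,2) for k,v in s.items()})
f=grab_frame("side");w=np.nan_to_num(cloud(f))
m=(np.hypot(w[...,0]-573,w[...,1]+210)<110)&(w[...,2]>168)
q=w[m]
for z in range(168,290,8):
    k=q[(q[:,2]>=z)&(q[:,2]<z+8)]
    if len(k):
        d=k[:,:2]-[572.6,-209.6];a=np.deg2rad(40.3);x=d@[np.cos(a),np.sin(a)];y=d@[np.sin(a),-np.cos(a)]
        print(z,len(k),"x",x.min().round(),x.max().round(),"y",y.min().round(),y.max().round())
```

```text
{'time_s': np.float64(18.8), 'qpos': array([-2.119e+01,  2.328e+01,  8.917e+01,  1.000e-02,  6.755e+01,
        2.854e+01]), 'qvel': array([-0.02,  0.01,  0.08, -0.07,  0.03, -0.01]), 'effort': array([ -0.  , -45.13, -22.48,   0.08,  -0.  ,   0.  ]), 'ee_pos': array([ 572.59, -209.63,  131.2 ]), 'ee_rot': array([-179.99,   -0.  ,   40.27]), 'force': array([-0.25, -0.55,  1.4 ]), 'torque': array([-0.11,  0.07,  0.  ]), 'gripper_force': np.float64(0.0), 'gripper_width': np.float64(2.16)}
168 26 x -18.0 22.0 y -20.0 13.0
176 31 x -19.0 21.0 y -14.0 5.0
184 27 x -18.0 18.0 y -18.0 7.0
192 25 x -16.0 20.0 y -17.0 15.0
200 21 x -2.0 18.0 y -17.0 15.0
208 18 x 2.0 21.0 y -18.0 13.0
216 19 x 5.0 20.0 y -16.0 18.0
224 16 x 5.0 20.0 y -17.0 10.0
232 8 x 11.0 19.0 y -19.0 -5.0
240 13 x -27.0 35.0 y -82.0 78.0
248 93 x -33.0 40.0 y -87.0 83.0
256 126 x -36.0 41.0 y -85.0 82.0
264 127 x -36.0 40.0 y -88.0 79.0
272 93 x -39.0 40.0 y -92.0 87.0
280 170 x -35.0 41.0 y -93.0 90.0
288 264 x -36.0 40.0 y -93.0 89.0
```

The depth image shows the gripper body starting at z≈244, and the shut fingers end above the cap at about 166. So the fingertips are really about 34 mm higher than the reported TCP, and they closed in the air above the cap. I'll go up, reopen, go down about 34 mm further, and check with depth before closing.

Emit:
move_arm(plan=[{"x": 0,"y": 0,"z": -8,"rx": 0,"ry": 0,"rz": 0},{"x": 0,"y": 0,"z": -15,"rx": 0,"ry": 0,"rz": 0},{"x": 0,"y": 0,"z": -7,"rx": 0,"ry": 0,"rz": 0},{"x": 0,"y": 0,"z": 0,"rx": 0,"ry": 0,"rz": 0},{"x": 0,"y": 0,"z": 0,"rx": 0,"ry": 0,"rz": 0},{"x": 0,"y": 0,"z": 0,"rx": 0,"ry": 0,"rz": 0},{"x": 0,"y": 0,"z": 0,"rx": 0,"ry": 0,"rz": 0},{"x": 0,"y": 0,"z": 0,"rx": 0,"ry": 0,"rz": 0},{"x": 0,"y": 0,"z": 0,"rx": 0,"ry": 0,"rz": 0},{"x": 0,"y": 0,"z": 0,"rx": 0,"ry": 0,"rz": 0}], grip=1)

```text
time_s: 19.85
ee_pos: [572.6, -209.6, 161.1]
ee_rot: [-180.0, 0.0, 40.3]
force: [1.1, -0.9, -0.1]
gripper_width: 78.1
gripper_force: 0.0
```

```bash
cat > fin.py <<'E'
from h import *
s=state();e=s["ee_pos"];print(s["time_s"],e.round(1),s["ee_rot"].round(1),s["force"].round(1),s["gripper_width"])
for cam in("side","top"):
    f=grab_frame(cam);w=np.nan_to_num(cloud(f));g=f["img"].astype(float);dark=(g.max(-1)<130)&(g[...,2]>=g[...,0])
    a=np.deg2rad(s["ee_rot"][2]);d=w[...,:2]-e[:2];x=d@[np.cos(a),np.sin(a)];y=d@[np.sin(a),-np.cos(a)]
    m=dark&(abs(x)<30)&(abs(y)<75)&(w[...,2]>100)&(w[...,2]<300)
    for z in range(100,300,8):
        k=m&(w[...,2]>=z)&(w[...,2]<z+8)
        if k.sum()>3: print(cam,z,k.sum(),"x",x[k].min().round(),x[k].max().round(),"y",np.round(np.percentile(y[k],[0,25,75,100])))
E
python3 fin.py
```

```text
19.85 [ 572.6 -209.6  161.1] [-180.     0.    40.3] [ 1.1 -0.9 -0.1] 78.13282589087613
side 196 11 x -16.0 15.0 y [-49. -46.  41.  43.]
side 204 35 x -13.0 20.0 y [-54. -48.  40.  47.]
side 212 50 x -19.0 19.0 y [-52. -48.  40.  46.]
side 220 44 x -17.0 18.0 y [-54. -50.  38.  45.]
side 228 48 x -19.0 19.0 y [-55. -49.  40.  44.]
side 236 45 x -16.0 20.0 y [-54. -51.  41.  48.]
side 244 37 x -12.0 21.0 y [-56. -52.  38.  46.]
side 252 43 x -18.0 20.0 y [-58. -50.  44.  47.]
side 260 13 x -19.0 19.0 y [40. 43. 44. 46.]
side 268 6 x -3.0 18.0 y [41. 42. 44. 46.]
side 284 4 x 7.0 30.0 y [-74. -18.  24.  43.]
side 292 11 x -4.0 30.0 y [-50. -18.  14.  74.]
top 292 9 x -30.0 30.0 y [-54. -51. -49. -46.]
```

Emit:
move_arm(plan=[{"x": 0,"y": 0,"z": 0,"rx": 0,"ry": 0,"rz": 0},{"x": 0,"y": 0,"z": 6,"rx": 0,"ry": 0,"rz": 0},{"x": 0,"y": 0,"z": 12,"rx": 0,"ry": 0,"rz": 0},{"x": 0,"y": 0,"z": 14,"rx": 0,"ry": 0,"rz": 0},{"x": 0,"y": 0,"z": 14,"rx": 0,"ry": 0,"rz": 0},{"x": 0,"y": 0,"z": 10,"rx": 0,"ry": 0,"rz": 0},{"x": 0,"y": 0,"z": 7,"rx": 0,"ry": 0,"rz": 0},{"x": 0,"y": 0,"z": 3,"rx": 0,"ry": 0,"rz": 0},{"x": 0,"y": 0,"z": 0,"rx": 0,"ry": 0,"rz": 0}])

```text
time_s: 20.85
ee_pos: [572.5, -209.6, 94.9]
ee_rot: [-180.0, 0.0, 40.3]
force: [0.3, -0.7, 0.2]
gripper_width: 91.1
gripper_force: 0.0
```

```bash
python3 fin.py|head -12
```

```text
20.85 [ 572.5 -209.6   94.9] [-180.     0.    40.3] [ 0.3 -0.7  0.2] 91.07763131869561
side 100 5 x -19.0 24.0 y [-19. -18. -11.  11.]
side 132 13 x -17.0 17.0 y [-58. -53. -49. -47.]
side 140 29 x -13.0 20.0 y [-59. -54.  43.  49.]
side 148 35 x -15.0 19.0 y [-60. -55.  46.  50.]
side 156 42 x -15.0 17.0 y [-60. -56.  47.  51.]
side 164 41 x -14.0 18.0 y [-60. -56.  47.  53.]
side 172 36 x -15.0 19.0 y [-61. -56.  46.  52.]
side 180 36 x -17.0 21.0 y [-61. -57.  46.  51.]
side 188 35 x -18.0 19.0 y [-63. -58.  48.  53.]
side 196 8 x -3.0 19.0 y [-63.  46.  51.  57.]
side 220 7 x 26.0 30.0 y [-38. -17.  23.  32.]
```

Emit:
move_arm(plan=[{"x": 0,"y": 0,"z": 0,"rx": 0,"ry": 0,"rz": 0},{"x": 0,"y": 0,"z": 0,"rx": 0,"ry": 0,"rz": 0},{"x": 0,"y": 0,"z": 0,"rx": 0,"ry": 0,"rz": 0},{"x": 0,"y": 0,"z": 0,"rx": 0,"ry": 0,"rz": 0},{"x": 0,"y": 0,"z": 0,"rx": 0,"ry": 0,"rz": 0},{"x": 0,"y": 0,"z": 0,"rx": 0,"ry": 0,"rz": 0},{"x": 0,"y": 0,"z": 0,"rx": 0,"ry": 0,"rz": 0},{"x": 0,"y": 0,"z": 0,"rx": 0,"ry": 0,"rz": 0},{"x": 0,"y": 0,"z": 0,"rx": 0,"ry": 0,"rz": 0}], grip=0, squeeze=35)

```text
time_s: 21.85
ee_pos: [573.7, -210.7, 95.3]
ee_rot: [179.8, -0.0, 40.3]
force: [5.0, -4.3, -2.8]
gripper_width: 43.2
gripper_force: 35.0
```

Emit:
move_arm(plan=[{"x": 0,"y": 1.5,"z": 1,"rx": 0,"ry": 0,"rz": 0},{"x": 0,"y": 0,"z": 2,"rx": 0,"ry": 0,"rz": 0},{"x": 0,"y": 0,"z": 2,"rx": 0,"ry": 0,"rz": 0},{"x": 0,"y": 0,"z": 1.5,"rx": 0,"ry": 0,"rz": 0},{"x": 0,"y": 0,"z": 0,"rx": 0,"ry": 0,"rz": 0},{"x": 0,"y": 0,"z": 0,"rx": 0,"ry": 0,"rz": 0}])

```text
time_s: 22.45
ee_pos: [573.7, -210.7, 90.9]
ee_rot: [179.9, -0.1, 40.3]
force: [-1.5, -0.6, 9.3]
gripper_width: 43.3
gripper_force: 35.0
```

Emit:
move_arm(plan=[{"x": 0,"y": 0,"z": 1,"rx": 0,"ry": 0,"rz": 0},{"x": 0,"y": 0,"z": 0,"rx": 0,"ry": 0,"rz": 0},{"x": 0,"y": 0,"z": 0,"rx": 0,"ry": 0,"rz": 0}])

```text
time_s: 22.75
ee_pos: [573.8, -210.7, 90.3]
ee_rot: [179.9, -0.1, 40.3]
force: [-3.5, -0.8, 11.0]
gripper_width: 43.1
gripper_force: 35.0
```

Run:
```python
from h import *
for i in range(4):
    f=grab_frame("side");s=state();print(s["ee_pos"].round(1),s["force"].round(1))
w=cloud(f);q=w[(np.hypot(w[...,0]-573,w[...,1]+210)<24)&(f["img"].min(-1)>190)];print(len(q),np.percentile(q[:,2],[0,5,50,95,100]).round(1))
```

```text
[ 573.7 -210.7   90.3] [-1.7  0.7 10.9]
[ 573.7 -210.7   90.2] [-1.9 -0.8 10.4]
[ 573.7 -210.7   90.3] [-2.4 -0.4 11.4]
[ 573.7 -210.7   90.3] [-2.2  0.5 11.2]
48 [136.2 140.  160.1 163.1 166.3]
```

Emit:
move_arm(plan=[{"x": 0,"y": 0,"z": 1.3,"rx": 0,"ry": 0,"rz": 0},{"x": 0,"y": 0,"z": 0,"rx": 0,"ry": 0,"rz": 0},{"x": 0,"y": 0,"z": 0,"rx": 0,"ry": 0,"rz": -0.05},{"x": 0,"y": 0,"z": 0,"rx": 0,"ry": 0,"rz": -0.1},{"x": 0,"y": 0,"z": 0,"rx": 0,"ry": 0,"rz": -0.1}])

```text
time_s: 23.45
ee_pos: [573.6, -210.5, 88.8]
ee_rot: [180.0, -0.1, 54.7]
force: [-2.6, -0.6, 9.5]
gripper_width: 43.2
gripper_force: 35.0
```

Run:
```python
from h import *
s=state();print(s["ee_pos"].round(1),s["ee_rot"].round(1),s["force"].round(1),s["torque"].round(2),s["gripper_width"])
```

```text
[ 573.6 -210.5   88.8] [ 1.80e+02 -1.00e-01  5.47e+01] [-2.6 -0.6  9.5] [-0.2   0.55 -0.52] 43.19440849383929
```

Emit:
move_arm(plan=[{"x": 0,"y": 0,"z": 0,"rx": 0,"ry": 0,"rz": -0.1},{"x": 0,"y": 0,"z": 0,"rx": 0,"ry": 0,"rz": -0.12},{"x": 0,"y": 0,"z": 0,"rx": 0,"ry": 0,"rz": -0.12},{"x": 0,"y": 0,"z": 0,"rx": 0,"ry": 0,"rz": -0.12},{"x": 0,"y": 0,"z": 0,"rx": 0,"ry": 0,"rz": -0.12},{"x": 0,"y": 0,"z": 0,"rx": 0,"ry": 0,"rz": -0.12},{"x": 0,"y": 0,"z": 0,"rx": 0,"ry": 0,"rz": -0.12}], squeeze=55)

```text
time_s: 24.15
ee_pos: [573.1, -210.4, 88.4]
ee_rot: [180.0, -0.0, 101.8]
force: [-3.6, -0.1, 8.5]
gripper_width: 42.6
gripper_force: 55.0
```

Run:
```python
from h import *
s=state();print(s["ee_pos"].round(1),s["ee_rot"].round(1),s["force"].round(1),s["torque"].round(2),s["gripper_width"])
```

```text
[ 573.1 -210.4   88.4] [180.   -0.  101.8] [-3.6 -0.1  8.5] [-0.05  0.47 -0.17] 42.624882927815015
```

Emit:
move_arm(plan=[{"x": 0,"y": 0,"z": 0,"rx": 0,"ry": 0,"rz": -0.12},{"x": 0,"y": 0,"z": 0,"rx": 0,"ry": 0,"rz": -0.12},{"x": 0,"y": 0,"z": 0,"rx": 0,"ry": 0,"rz": -0.12},{"x": 0,"y": 0,"z": 0,"rx": 0,"ry": 0,"rz": -0.1},{"x": 0,"y": 0,"z": 0,"rx": 0,"ry": 0,"rz": -0.05},{"x": 0,"y": 0,"z": 0,"rx": 0,"ry": 0,"rz": 0}])

```text
time_s: 24.75
ee_pos: [572.9, -210.4, 88.3]
ee_rot: [-180.0, -0.0, 130.8]
force: [-2.9, -0.1, 9.6]
gripper_width: 42.7
gripper_force: 55.0
```

Run:
```python
from h import *
s=state();print(s["ee_pos"].round(1),s["ee_rot"].round(1),s["force"].round(1),s["torque"].round(2),s["gripper_width"])
```

```text
[ 572.9 -210.4   88.3] [-180.    -0.   130.8] [-2.9 -0.1  9.6] [-0.    0.56  0.1 ] 42.74289187381519
```

Emit:
move_arm(plan=[{"x": 0,"y": 0,"z": -3,"rx": 0,"ry": 0,"rz": 0},{"x": 0,"y": 0,"z": -4,"rx": 0,"ry": 0,"rz": 0},{"x": 0,"y": 0,"z": -4,"rx": 0,"ry": 0,"rz": 0},{"x": 0,"y": 0,"z": -3,"rx": 0,"ry": 0,"rz": 0},{"x": 0,"y": 0,"z": 0,"rx": 0,"ry": 0,"rz": 0}])

```text
time_s: 25.25
ee_pos: [572.6, -210.4, 98.2]
ee_rot: [-179.9, -0.2, 130.8]
force: [3.4, -2.4, -13.3]
gripper_width: 42.9
gripper_force: 55.0
```

Run:
```python
from h import *
for i in range(3):
    f=grab_frame("side");s=state();print(s["ee_pos"].round(1),s["force"].round(1),s["torque"].round(2))
w=cloud(f);q=w[(np.hypot(w[...,0]-573,w[...,1]+210)<26)&(f["img"].min(-1)>150)];print(len(q),np.percentile(q[:,2],[0,5,50,95,100]).round(1))
cv2.imwrite('pics/tw.png',cv2.resize(f["img"][130:190,306:366,::-1],(600,600),interpolation=cv2.INTER_CUBIC))
```

```text
[ 572.6 -210.4   98.3] [  3.2  -2.  -15.1] [-0.49 -0.56  0.07]
[ 572.6 -210.4   98.3] [  3.   -2.5 -15.4] [-0.5  -0.61  0.02]
[ 572.6 -210.4   98.5] [  3.2  -3.2 -16.8] [-0.48 -0.54  0.03]
230 [ 91.   99.2 150.  171.6 190.6]
```

View pics/tw.png

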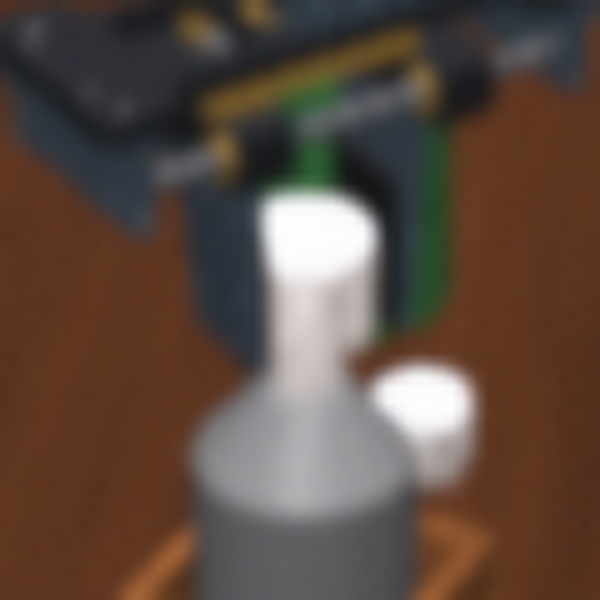

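The cap is still held: it sits between the fingers at (320,240), but the bottle resists with about 15 N. I'll press again and twist a little further while watching the torque.

Emit:
move_arm(plan=[{"x": 0,"y": 0,"z": 4,"rx": 0,"ry": 0,"rz": 0},{"x": 0,"y": 0,"z": 4,"rx": 0,"ry": 0,"rz": 0},{"x": 0,"y": 0,"z": 4,"rx": 0,"ry": 0,"rz": 0},{"x": 0,"y": 0,"z": 2,"rx": 0,"ry": 0,"rz": 0},{"x": 0,"y": 0,"z": 0,"rx": 0,"ry": 0,"rz": 0}])

```text
time_s: 25.9
ee_pos: [573.1, -210.7, 93.0]
ee_rot: [179.9, 0.1, 130.8]
force: [-8.4, 1.6, 21.0]
gripper_width: 43.3
gripper_force: 55.0
```

```bash
cat > st.py <<'E'
from h import *
for i in range(3):
    f=grab_frame("side");s=state()
    print(s["time_s"],s["ee_pos"].round(1),s["ee_rot"].round(1),s["force"].round(1),s["torque"].round(2),round(s["gripper_width"],1))
E
python3 st.py
```

```text
25.95 [ 573.1 -210.7   93. ] [1.799e+02 1.000e-01 1.308e+02] [-8.1  1.7 20.2] [ 0.33  1.72 -0.  ] 43.1
26.0 [ 573.1 -210.7   93. ] [1.799e+02 1.000e-01 1.308e+02] [-9.6  2.2 21.5] [ 0.36  1.72 -0.01] 43.1
26.05 [ 573.1 -210.7   93. ] [1.799e+02 1.000e-01 1.308e+02] [-8.9  1.2 21. ] [ 0.23  1.67 -0.05] 43.2
```

Emit:
move_arm(plan=[{"x": 0,"y": 0,"z": 0,"rx": 0,"ry": 0,"rz": -0.06},{"x": 0,"y": 0,"z": 0,"rx": 0,"ry": 0,"rz": -0.1},{"x": 0,"y": 0,"z": 0,"rx": 0,"ry": 0,"rz": -0.1}])

```text
time_s: 26.35
ee_pos: [572.9, -210.6, 90.8]
ee_rot: [180.0, 0.1, 145.9]
force: [-5.0, 0.2, 8.3]
gripper_width: 43.0
gripper_force: 55.0
```

```bash
python3 st.py
```

```text
26.4 [ 572.9 -210.7   90.7] [-1.800e+02  1.000e-01  1.461e+02] [-6.   1.5  8.6] [-0.04  1.04  0.1 ] 43.4
26.45 [ 572.9 -210.8   90.7] [-1.800e+02  1.000e-01  1.458e+02] [-5.6  0.4 10.5] [-0.03  1.06  0.11] 42.9
26.5 [ 572.9 -210.8   90.6] [-1.800e+02  1.000e-01  1.457e+02] [-6.2  0.6  9.7] [-0.07  1.04  0.11] 42.8
```

```bash
cat > capz.py <<'E'
from h import *
A=[]
for i in range(4):
    f=grab_frame("side");w=cloud(f);k=(np.hypot(w[...,0]-573,w[...,1]+210)<23)&(f["img"].min(-1)>215)&(w[...,2]>145);A.append(w[k])
q=np.vstack(A);s=state();print(s["ee_pos"].round(1),s["force"].round(1),len(q),np.percentile(q,[5,50,95],axis=0).round(1).tolist())
v,u=np.nonzero(k);print("rows",v.min(),v.max(),"cols",u.min(),u.max())
d=w[...,2];g=f["img"]
for r in range(146,172): print(r,[(int(g[r,c].mean()),round(float(d[r,c]))if d[r,c]==d[r,c] else 0) for c in range(332,344,2)])
E
python3 capz.py
```

```text
[ 572.9 -210.8   90.6] [-5.9 -0.6  8.6] 200 [[554.7, -227.6, 157.9], [565.9, -208.7, 161.6], [575.8, -191.6, 164.7]]
rows 152 159 cols 335 342
146 [(74, 226), (52, 229), (36, 228), (30, 223), (41, 185), (52, 183)]
147 [(91, 223), (60, 226), (29, 223), (25, 217), (31, 181), (44, 185)]
148 [(98, 220), (65, 225), (27, 222), (24, 217), (25, 178), (32, 180)]
149 [(90, 221), (66, 220), (32, 217), (27, 209), (23, 172), (24, 176)]
150 [(76, 212), (67, 215), (69, 214), (60, 167), (41, 169), (23, 173)]
151 [(63, 202), (94, 212), (158, 54), (151, 159), (110, 166), (40, 167)]
152 [(57, 198), (139, 190), (233, 162), (233, 162), (201, 159), (98, 166)]
153 [(57, 191), (165, 188), (249, 163), (250, 158), (244, 163), (178, 163)]
154 [(58, 192), (162, 185), (251, 163), (252, 162), (251, 162), (229, 163)]
155 [(58, 185), (151, 181), (250, 159), (253, 163), (252, 162), (240, 165)]
156 [(58, 180), (142, 180), (250, 161), (253, 163), (252, 160), (237, 164)]
157 [(54, 174), (130, 174), (249, 165), (252, 163), (250, 160), (217, 162)]
158 [(55, 175), (113, 170), (244, 163), (249, 164), (238, 160), (186, 156)
[... 277 characters left out ...]
 (177, 149), (155, 142)]
163 [(56, 151), (86, 151), (204, 146), (195, 144), (176, 141), (155, 137)]
164 [(56, 149), (85, 150), (200, 139), (196, 142), (176, 137), (150, 137)]
165 [(55, 142), (84, 142), (196, 138), (194, 138), (171, 137), (135, 131)]
166 [(56, 139), (84, 143), (191, 130), (192, 135), (161, 128), (110, 2)]
167 [(58, 137), (83, 133), (185, 128), (186, 134), (149, 110), (94, 7)]
168 [(73, 132), (88, 133), (178, 119), (179, 117), (145, 114), (113, 100)]
169 [(105, 111), (108, 131), (175, 116), (174, 111), (148, 111), (135, 106)]
170 [(132, 115), (134, 110), (174, 115), (168, 113), (149, 116), (142, 106)]
171 [(144, 108), (154, 107), (175, 109), (164, 115), (151, 108), (142, 105)]
```

Emit:
move_arm(plan=[{"x": 0,"y": 0,"z": -2,"rx": 0,"ry": 0,"rz": 0},{"x": 0,"y": 0,"z": -3,"rx": 0,"ry": 0,"rz": 0},{"x": 0,"y": 0,"z": -3,"rx": 0,"ry": 0,"rz": 0},{"x": 0,"y": 0,"z": 0,"rx": 0,"ry": 0,"rz": 0}])

```text
time_s: 27.1
ee_pos: [572.8, -210.7, 95.4]
ee_rot: [-180.0, -0.1, 145.7]
force: [-6.8, 0.0, 6.0]
gripper_width: 42.6
gripper_force: 55.0
```

```bash
python3 capz.py | head -2; python3 st.py
```

```text
[ 572.8 -210.7   95.4] [-6.1 -0.4  6.5] 205 [[554.8, -225.1, 162.0], [566.0, -208.5, 166.5], [576.2, -192.2, 169.6]]
rows 151 158 cols 335 342
27.35 [ 572.8 -210.7   95.5] [-1.800e+02 -1.000e-01  1.457e+02] [-6.3 -0.5  5.4] [-0.13  1.17  0.05] 42.8
27.4 [ 572.8 -210.7   95.4] [-1.800e+02 -1.000e-01  1.457e+02] [-6.5 -0.4  4.8] [-0.08  1.13 -0.01] 42.9
27.45 [ 572.8 -210.7   95.4] [-1.800e+02 -1.000e-01  1.457e+02] [-5.6 -0.3  6. ] [-0.12  1.15 -0.  ] 43.3
```

Emit:
move_arm(plan=[{"x": 0,"y": 0,"z": -2,"rx": 0,"ry": 0,"rz": 0},{"x": 0,"y": 0,"z": -2,"rx": 0,"ry": 0,"rz": 0},{"x": 0,"y": 0,"z": -2,"rx": 0,"ry": 0,"rz": 0},{"x": 0,"y": 0,"z": 0,"rx": 0,"ry": 0,"rz": 0}])

```text
time_s: 27.85
ee_pos: [572.8, -210.7, 100.1]
ee_rot: [-180.0, -0.1, 145.7]
force: [-5.8, -0.9, -2.5]
gripper_width: 43.2
gripper_force: 55.0
```

```bash
python3 capz.py | head -2; python3 st.py
```

```text
[ 572.8 -210.6  100.1] [-5.3 -0.7 -2.2] 192 [[554.3, -225.2, 167.6], [565.8, -207.9, 171.1], [575.9, -192.2, 174.5]]
rows 150 156 cols 335 342
28.1 [ 572.8 -210.6  100.1] [-1.800e+02 -1.000e-01  1.457e+02] [-5.1 -0.4 -2.3] [-0.16  0.93  0.01] 42.8
28.15 [ 572.8 -210.6  100.1] [-1.800e+02 -1.000e-01  1.457e+02] [-5.2 -1.4 -2.4] [-0.21  0.9   0.05] 43.0
28.2 [ 572.9 -210.6  100.1] [-1.800e+02 -1.000e-01  1.457e+02] [-4.7 -0.6 -1.8] [-0.29  0.96 -0.03] 43.0
```

The cap is now rising with the fingers: its top is at 171 and the resistance is only about 2 N. I'll lift it straight up to about 60 mm above the mouth.

Emit:
move_arm(plan=[{"x": 0,"y": 0,"z": -3,"rx": 0,"ry": 0,"rz": 0},{"x": 0,"y": 0,"z": -6,"rx": 0,"ry": 0,"rz": 0},{"x": 0,"y": 0,"z": -10,"rx": 0,"ry": 0,"rz": 0},{"x": 0,"y": 0,"z": -12,"rx": 0,"ry": 0,"rz": 0},{"x": 0,"y": 0,"z": -12,"rx": 0,"ry": 0,"rz": 0},{"x": 0,"y": 0,"z": -12,"rx": 0,"ry": 0,"rz": 0},{"x": 0,"y": 0,"z": -10,"rx": 0,"ry": 0,"rz": 0},{"x": 0,"y": 0,"z": -6,"rx": 0,"ry": 0,"rz": 0},{"x": 0,"y": 0,"z": -2,"rx": 0,"ry": 0,"rz": 0},{"x": 0,"y": 0,"z": 0,"rx": 0,"ry": 0,"rz": 0}])

```text
time_s: 29.2
ee_pos: [573.5, -210.8, 173.5]
ee_rot: [180.0, 0.0, 145.7]
force: [0.4, -1.1, 0.3]
gripper_width: 43.1
gripper_force: 55.0
```

```bash
python3 capz.py | head -2; python3 st.py
python3 - <<'E'
from h import *
a=grab_frame("side")["img"];b=grab_frame("top")["img"]
cv2.imwrite('pics/end.png',np.hstack([cv2.resize(a[100:320,230:430],(400,440)),cv2.resize(b[90:310,150:350],(400,440))])[...,::-1])
E
```

```text
[ 573.2 -210.6  172.8] [-0.6  0.3  0.6] 203 [[554.9, -226.1, 157.9], [566.4, -207.3, 243.9], [576.9, -191.3, 246.9]]
rows 129 162 cols 332 342
29.45 [ 573.3 -210.7  172.8] [-1.800e+02 -1.000e-01  1.457e+02] [-0.8 -0.5  0. ] [-0.02  0.02 -0.  ] 43.1
29.5 [ 573.4 -210.7  172.9] [-1.800e+02 -1.000e-01  1.457e+02] [-1.3  1.  -0.2] [ 0.   -0.01  0.02] 43.1
29.55 [ 573.4 -210.7  173. ] [-180.    -0.   145.7] [ 0.3 -0.2  0. ] [-0.04  0.    0.01] 43.2
```

View pics/end.png

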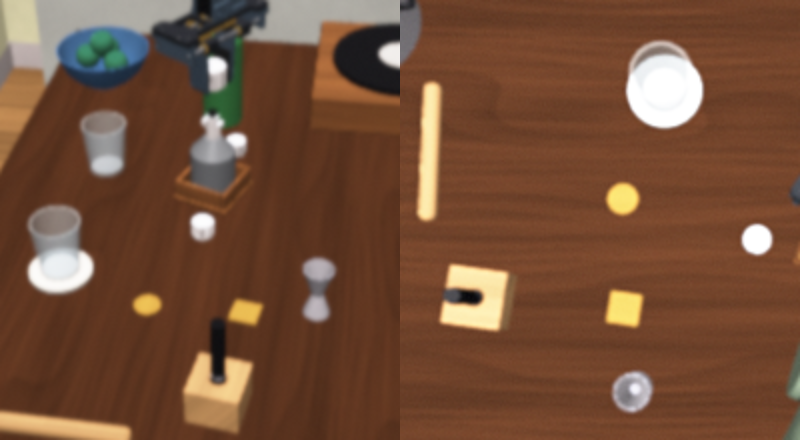

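The cap is in the fingers at (213,75), clear above the open mouth at (212,122), with its top at z≈244 and its underside at ≈210. The probe stands in its stand at (218,350), and the bar things are where they were. I'm handing the job in.

```bash
python3 -c "
from workcell import *
print(job_done())"
```

```text
the job is handed in; nothing more can be done
None
```

The job is handed in, with no verdict shown: the probe touched both studs and is back upright in its stand, and the cap is held still about 60 mm above the bottle's mouth. The first grasp closed in the air above the cap and it took a second press and twist to free it. The bar things look undisturbed.

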